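# Feel the plate gap of a test cell with a taper gauge

### The arm

A 6-joint arm with a two-finger parallel gripper is mounted at the origin on a cart in front of the work surface, level with it; the furniture and walls round the work are solid. World frame = base frame: x ahead of the robot, y to its left, z up, the work surface at z = 0. Lengths are in mm, angles in rad, forces in N, time in s.
With the tool pointing down it reaches from about 350 to 975 mm from the base axis. Payload 7.1 kg.
Tool frame: the origin (TCP) lies at the very end of the fingers, on their centre line; the grasp point (between the pads) lies 19 mm behind it; z points along the fingers, y is the line along which they close (so a half turn about z gives the same grasp; the last joint's range is limited). The gripper opens to 88 mm and grips with 3 to 60 N. Pads are 20 mm wide; open, the fingers measure 115 mm over their backs; the gripper's body (75 mm by 178 mm) begins 61 mm behind the grasp point.
Start: joints at [-1.207, 0.423, 1.63, -0, 1.089, -0.019], TCP at [233.466, -579.74, 222.675] pointing down, gripper open.
Joint ranges: [-3, 3], [-0.9, 2.11], [0.09, 2.58], [-1.31, 4.45], [0.11, 2.69], [-2.54, 2.54]. Speed limits (rad/s): [2.39, 2.39, 3.01, 3.14, 3.14, 3.14].

### API

Orientations are given as a rotation vector (axis times angle).
In Python, from workcell import * gives the robot as it stands.
- The arm moves only by the tool step_arm, never from a script. Its argument "deltas" is a list of rows, each a list of 3 entries, a list of its own where there are three numbers: the shift along the tool's x, y, z in units of 300 mm (1.0 is 300 mm), then the turn, a rotation vector about the tool's x, y, z in units of 1.5 rad (1.0 is 1.5 rad), then the gripper command: -1 is shut, 1 is fully open, values between are in proportion. In form: [[[dx, dy, dz], [rx, ry, rz], gripper], ...]. A call has 1 to 20 rows; each row is the pose to reach, as a shift and turn from the pose commanded when the call began, along the tool's axes at that moment; what a row does not reach only later rows make up. A row lasts 1/12 s, in which the tool goes at most 41.7 mm and 7.16 degrees, less where a joint would pass 70% of its speed; a pose out of reach is approached as far as the arm can. A call with a number of a shift or a turn outside -1 to 1 is refused whole. A call with a gripper value outside its range is refused whole. The fingers move at their own pace and stop on an object; the grip force is fixed at half the most. Time passes only in rows, so rows that repeat a pose let the fingers close. It gives the time, the measured TCP pose, the force, the opening and the grip force at its end, in the units of the state.
- get_obs(): the state, without advancing time (a new reading comes with each control period).
- get_image(name): name is "scene" or "top" or "wrist"; returns a dict with "pixels" (420x560x3 uint8, red, green, blue), "fx", "fy", "cx", "cy" (pixels), "T" (4x4, takes a point from camera to world coordinates). Camera axes: x right, y down, z forward; pixel columns grow to the right and rows downward; lengths in mm; the calibration is good to about 2 mm. A picture is of the moment at which its call begins. There is no depth.
- close_job(): hands the job in; it is judged then, once.
The state is a dict: "t": time; "qpos": joint angles; "qvel": joint speeds; "joint_torque": joint torques, N m; "ee_pos": TCP position; "orientation": TCP orientation; "ft_force": force on the tool from outside, world axes, zero at the start; "moment": the same for the moment, N m; "width": finger opening in mm; "grasp_force": force on a finger pad.
Only numpy, scipy, OpenCV 4.12 (cv2) and the standard library are available. Lean on these libraries where they do the work, as an engineer would, in place of code of your own. Each camera call takes 0.05 s, during which the arm holds its last target. There are 200 camera calls.

### The job

Push the loose aluminium test cell on the locating fixture until it sits square against both the rear fence and the left side stop. Then take the taper gauge by its black handle out of its holder, slide its blade straight down into the gap between the cell's two steel plates until it drags snugly on both, without forcing it. Finish still holding the gauge upright at that depth: do not let go, keep the cell against its stops and leave the tweezers, beaker and marker pen alone.

Things in the scene. Friction and masses are not known exactly. Their poses are not given: they have to be found in the camera images.
- fixture: fixed fixture: aluminium base plate 170 (x) x 150 (y) x 8 mm, steel rear fence at its far (+x) edge (stop face x = +61 mm, y -55 to 55) and steel side stop at its left (+y) edge (face y = +53 mm, x -45 to 35), both 14 mm high above the plate. Origin: centre of the plate's underside. The cell is home with its origin at x +19, y +21, z +8 mm here and equal yaw; it starts 15-33 mm short of both
- cell: test cell, loose on the base plate, 0.5-0.85 kg: open-topped aluminium box 84 (x) x 64 (y) mm, walls 58 mm high, two upright steel plates inside, dark screw knob (18 mm across, 12 mm long, 36 mm up) on its far (+x) wall. Origin: centre of its underside; x runs across the gap, y along it. Push it with closed fingers low on its outer walls; it slides at roughly 3 to 9 N
- slot (a point): centre of the mouth of the gap between the cell's two plates, at their top, 64 mm above the cell's underside. The gap runs along the cell's y (46 mm), open upward, with 45 degree lead-ins 6 mm deep (mouth about 15 mm wide); below them it is parallel, 2.8 to 4.0 mm wide (differs each time, centre within 0.3 mm of this point in x) and 48 mm deep to the cell's floor
- near_plate: steel plate on the near (-x) side of the gap, 14 x 46 x 52 mm, on a spring: it yields toward -x, starting at 4 N and then 4 N more for each mm. Its body origin is that of the cell as built (it moves with the plate along the cell's x).
- far_plate: steel plate on the far (+x) side of the gap, 14 x 46 x 52 mm, held by its adjusting screw (slips only above 15 N). Its origin is that of the cell when the gap is 2.8 mm and shifts toward the cell's +x by as much as the gap is wider.
- gauge: taper gauge, loose, 0.11 kg, upright in the holder: black handle 14 (x) x 32 (y) x 46 (z) mm; below it a steel wedge blade 62 mm long, 18 mm wide (y), 2 mm thick (x) at the tip growing evenly to 7.2 mm at the handle. Origin: centre of the handle's underside, z up. Bearing on both plates, it resists a downward push with about 6 to 12 N, and the sideways forces cancel
- gauge_handle (a point): centre of the gauge's handle, half-way up (23 mm above the handle's underside). Grasp here or a few mm higher.
- gauge_tip (a point): middle of the tip of the gauge's blade, 85 mm below gauge_handle
- holder: holder, fixed: grey block 50 x 60 x 70 mm with a slot in its top in which the blade hangs; the underside of the handle rests on its top at 70 mm. Lift the gauge at least 66 mm to draw the blade out. Origin: centre of its underside; same yaw as the gauge at the start.
- tweezers: steel tweezers 14 x 126 x 6 mm lying right of the fixture; bystander
- beaker: clear beaker 54 mm across, 70 mm high, standing beyond the holder; bystander
- marker_pen: marker pen 17 x 135 x 16 mm lying on the near side; bystander
Mind the look-alikes: they are no part of the job. Of the things shaped like the gauge, the black one is meant.

How it is judged (in metres and radians):
On the way, in this order (a step that is already met when the one before it is completed fails the run):
1. the cell is home against the rear fence and the side stop, while the gauge is still in its holder (x of cell in the frame of fixture above 0.0165 m and y of cell in the frame of fixture above 0.0185 m and angle between the x axis of cell and the x axis of fixture, either way round below 0.05 rad and distance of gauge_handle from where it was at the start of the episode below 0.02 m), for 0.2 s.
2. the gauge is lifted clear of its holder (height (world z) of gauge_tip above 0.071 m and contact force between the fingers and gauge above 1 N), for 0.1 s.
At the end, for the whole second after the job is handed in: Cell within 3.5 mm of both stops, square to 0.06 rad. Gauge still, in the fingers, upright within 0.12 rad, in line with the gap within 0.2 rad; tip 5 mm or more below the lead-ins, clear of the cell's floor; each plate presses the blade with 2.5 to 18 N (x of cell in the frame of fixture above 0.0155 m and y of cell in the frame of fixture above 0.0175 m and angle between the x axis of cell and the x axis of fixture, either way round below 0.06 rad and angle between cell's own z axis and vertical below 0.03 rad and contact force between gauge and near_plate between 2.5 and 18 N and contact force between gauge and far_plate between 2.5 and 18 N and z of gauge_tip in the frame of cell between 0.0115 and 0.053 m and angle between gauge's own z axis and vertical below 0.12 rad and angle between the x axis of gauge and the x axis of cell, either way round below 0.2 rad and linear speed of gauge below 0.01 m/s and contact force between the fingers and gauge above 2 N); the arm keeps its last pose, push and grip.
It fails at once if the gauge is forced: over 40 N on a plate (contact force between gauge and near_plate above 40 N or contact force between gauge and far_plate above 40 N).
It fails at once if a bystander is moved more than 20 mm (distance of any of tweezers, beaker, marker_pen from where it was at the start of the episode above 0.02 m).
It also fails if it takes over 72 s, if anything falls off the work surface, if the arm or the gripper's body presses on something with over 40 N, if the wrist force passes 120 N, or if a joint passes its speed limit or range.

## Working session

There is one attempt and no reset: what is moved stays moved. The work goes in short steps, Python scripts to look and compute and a tool call to move; the robot and the scene stay as the last step left them, time stands still between calls to the robot, and variables do not carry over. Pictures are saved under pics/ and viewed, at most 10 in all, crops included, and the job is handed in when it is done.

Besides the shell and the picture viewer there is one more tool, called after "Call:" by a JSON object that holds its "fn" and its "kwargs", one argument or row to a line. step_arm: Moves the arm, as the interface text tells. Its arguments: {"type":"object","properties":{"deltas":{"type":"array","items":{"type":"array"}}},"required":["deltas"]}

```bash
mkdir -p pics; ls
cat > h.py <<'E'
from workcell import *
import numpy as np, cv2
def snap(n,f=None):
    im=get_image(n)
    if f: cv2.imwrite('pics/'+f,im['pixels'][:,:,::-1])
    return im
def ray(im,uv,z):
    T=np.array(im['T']); d=T[:3,:3]@np.array([(uv[0]-im['cx'])/im['fx'],(uv[1]-im['cy'])/im['fy'],1]); o=T[:3,3]
    return o+d*(z-o[2])/d[2]
def proj(im,p):
    T=np.array(im['T']); c=T[:3,:3].T@(np.array(p)-T[:3,3]); return im['fx']*c[0]/c[2]+im['cx'],im['fy']*c[1]/c[2]+im['cy']
E
python3 - <<'E'
from h import *
import pickle
d={n:snap(n,n+'0.png') for n in('scene','top')}
pickle.dump(d,open('d0.pkl','wb'))
for n in d: print(n,np.round(d[n]['T'],3).tolist(),d[n]['fx'])
print(get_obs())
E
```

```text
pics
scene [[0.804, -0.321, 0.501, 88.398], [-0.595, -0.426, 0.682, -415.927], [-0.006, -0.846, -0.533, 548.702], [0.0, 0.0, 0.0, 1.0]] 402.48055038047136
top [[-0.089, -0.976, 0.2, 339.27], [-0.996, 0.087, -0.019, 164.888], [0.002, -0.201, -0.98, 1028.519], [0.0, 0.0, 0.0, 1.0]] 381.65208491896715
{'t': 0.1, 'qpos': array([-1.20701787e+00,  4.23749737e-01,  1.63059473e+00, -2.65303260e-05,
        1.08862296e+00, -1.89705630e-02]), 'qvel': array([-1.82981777e-04, -1.04574995e-03, -1.80481807e-03, -6.69392935e-05,
       -5.71778166e-04, -1.20667083e-03]), 'joint_torque': array([-2.27783414e-03, -5.45616102e+01, -2.74324179e+01,  6.43952633e-02,
        1.88552187e-02, -3.47860646e-05]), 'ee_pos': array([ 233.27583118, -579.29376124,  221.99601519]), 'orientation': array([-3.08290945e+00, -5.97319727e-01,  4.06648833e-04]), 'ft_force': array([-0.50470607, -0.49537879,  0.01583891]), 'moment': array([ 0.02823887,  0.00978546, -0.02588947]), 'grasp_force': 0.0, 'width': 87.62802934432153}
```

View pics/top0.png

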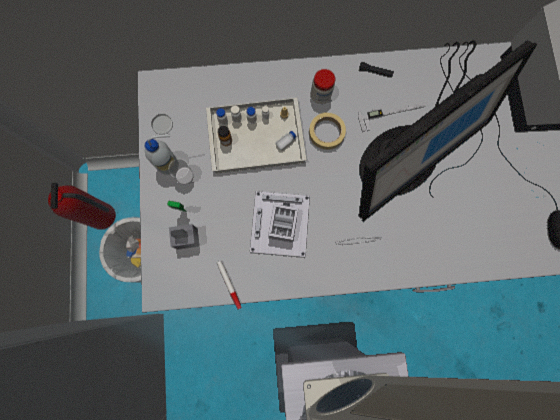

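View pics/scene0.png

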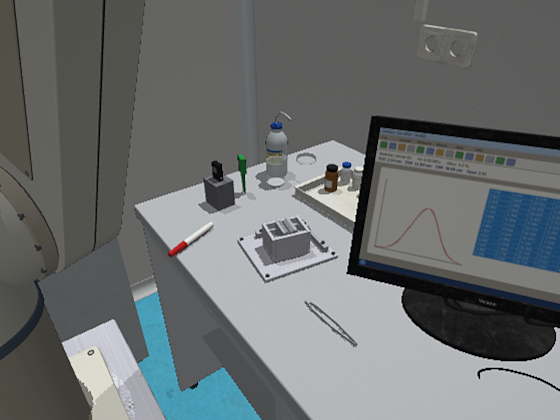

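Top view: fixture with cell at about (280,224). The grey holder with the black gauge is at (183,235), with the pen at (229,284), tweezers at (358,240) and beaker at (184,175). Look-alikes for the gauge are the green one at top (177,205) / scene (242,170), and the black marker-like torch at top (376,69). I choose the black handle in the grey block at scene (217,170) / top (183,232), and check it in a close crop.

Run:
```python
import pickle,cv2,numpy as np
d=pickle.load(open('d0.pkl','rb'))
t=d['top']['pixels'][:,:,::-1];s=d['scene']['pixels'][:,:,::-1]
a=cv2.resize(t[185:265,240:320],(400,400),interpolation=cv2.INTER_CUBIC)
b=cv2.resize(t[195:255,155:215],(400,400),interpolation=cv2.INTER_CUBIC)[:, :]
c=cv2.resize(s[150:215,195:260],(400,400),interpolation=cv2.INTER_CUBIC)
im=np.hstack([a,b,c]);im=cv2.resize(im,(800,267))
cv2.imwrite('pics/crop.png',cv2.resize(np.vstack([np.hstack([a,b])]),(800,400)))
cv2.imwrite('pics/crop2.png',c)
import h
for uv in [(280,224)]: print(h.ray(d['top'],uv,40))
print(h.ray(d['top'],(183,233),100))
```

```text
[504.92941871 128.82136813  40.        ]
[493.66686363 370.17271595 100.        ]
```

View pics/crop.png

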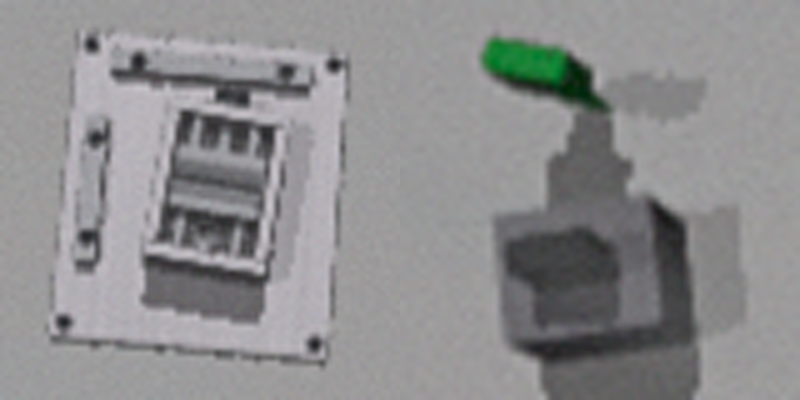

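Run:
```python
import pickle,numpy as np
from h import *
d=pickle.load(open('d0.pkl','rb'));t=d['top']
f=lambda x,y,z:ray(t,(240+x/5-.4,185+y/5-.4),z)
C=[f(80,33,8),f(348,48,8),f(327,362,8),f(53,338,8)]
print(np.round(C,1)); print('fix',np.mean(C,0))
TL,TR,BR,BL=C
yx=(TL+TR-BL-BR);yy=(TL+BL-TR-BR)
print('yaw',np.arctan2(yx[1],yx[0]),np.arctan2(-yy[0],yy[1]))
# cell top rim z=8+58
K=[f(175,100,66),f(288,112,66),f(268,272,66),f(147,255,66)]
print(np.round(K,1),np.mean(K,0));TL,TR,BR,BL=K
yx=(TL+TR-BL-BR);yy=(TL+BL-TR-BR)
print('yaw',np.arctan2(yx[1],yx[0]),np.arctan2(-yy[0],yy[1]))
g=lambda x,y,z:ray(t,(155+(x-400)/6.667-.4,195+y/6.667-.4),z)
H=[g(495,215,70),g(652,200,70),g(685,325,70),g(512,345,70)]
print(np.round(H,1),np.mean(H,0));TL,TR,BR,BL=H
yx=(TL+TR-BL-BR);yy=(TL+BL-TR-BR)
print('yaw',np.arctan2(yx[1],yx[0]),np.arctan2(-yy[0],yy[1]))
from scipy.spatial.transform import Rotation as R
o=get_obs();print(R.from_rotvec(o['orientation']).as_matrix().round(3))
w=snap('wrist');T=np.array(w['T']);E=np.eye(4);E[:3,:3]=R.from_rotvec(o['orientation']).as_matrix();E[:3,3]=o['ee_pos'];print((np.linalg.inv(E)@T).round(2),w['fx'])
```

```text
[[607.6 186.2   8. ]
 [586.   39.8   8. ]
 [415.6  69.6   8. ]
 [441.3 214.    8. ]]
fix [512.65100346 127.39365463   8.        ]
yaw -0.16939069472179885 -0.16104622787696019
[[552.4 139.   66. ]
 [540.9  81.4  66. ]
 [459.2 100.   66. ]
 [473.3 160.4  66. ]] [506.45345593 120.19128882  66.        ]
yaw -0.24371133867774952 -0.21361739968475624
[[517.6 411.9  70. ]
 [518.1 352.1  70. ]
 [469.1 341.9  70. ]
 [467.4 407.3  70. ]] [493.05842659 378.30847221  70.        ]
yaw 0.14846393966129287 0.01817860371505584
[[ 0.928  0.373 -0.001]
 [ 0.373 -0.928  0.001]
 [ 0.    -0.001 -1.   ]]
[[   0.     -0.97   -0.26   70.44]
 [   1.      0.      0.     -1.05]
 [  -0.     -0.26    0.97 -161.41]
 [   0.      0.      0.      1.  ]] 290.9013037430371
```

Run:
```python
import pickle,numpy as np
from h import *
d=pickle.load(open('d0.pkl','rb'));t=d['top'];s=d['scene']
def tri(a,b):
    r=[]
    for im,uv in((t,a),(s,b)):
        o=np.array(im['T'])[:3,3];p=ray(im,uv,0);u=(p-o)/np.linalg.norm(p-o);r.append((o,u))
    A=sum(np.eye(3)-np.outer(u,u) for o,u in r);B=sum((np.eye(3)-np.outer(u,u))@o for o,u in r)
    x=np.linalg.solve(A,B);return x.round(0),[np.linalg.norm((np.eye(3)-np.outer(u,u))@(x-o)).round(1) for o,u in r]
print('mon',tri((362,217),(373,118)),tri((362,217),(350,272)),tri((368,182),(373,118)))
print('green',tri((175,204),(241,157)),'black',tri((179,232),(217,165)))
print('beaker',ray(t,(184,175),70),'pen',ray(t,(220,263),8),ray(t,(239,306),8))
```

```text
mon (array([483., -40., 343.]), [np.float64(39.5), np.float64(39.5)]) (array([494., -74.,  89.]), [np.float64(2.1), np.float64(2.1)]) (array([528., -39., 339.]), [np.float64(10.3), np.float64(10.3)])
green (array([566., 385., 108.]), [np.float64(0.6), np.float64(0.6)]) black (array([494., 378., 111.]), [np.float64(1.5), np.float64(1.5)])
beaker [651.39332827 367.78236694  70.        ] pen [419.87929442 296.07468714   8.        ] [304.76209863 253.74207278   8.        ]
```

Call:
{"fn": "step_arm", "kwargs": {
  "deltas": [
    [[0.718,-0.966,0],[0,0,-0.4],-1],
    [[0.718,-0.966,0],[0,0,-0.4],-1],
    [[0.718,-0.966,0],[0,0,-0.4],-1],
    [[0.718,-0.966,0],[0,0,-0.4],-1],
    [[0.718,-0.966,0],[0,0,-0.4],-1],
    [[0.718,-0.966,0],[0,0,-0.4],-1],
    [[0.718,-0.966,0],[0,0,-0.4],-1],
    [[0.718,-0.966,0],[0,0,-0.4],-1],
    [[0.718,-0.966,0],[0,0,-0.4],-1],
    [[0.718,-0.966,0],[0,0,-0.4],-1]
  ]
}}

```text
t: 0.98
ee_pos: [324.8, -226.3, 222.4]
orientation: [-2.765, -1.486, -0.0]
ft_force: [0.4, 0.3, -0.8]
width: 25.3
grasp_force: 0.0
```

Call:
{"fn": "step_arm", "kwargs": {
  "deltas": [
    [[0.766,-0.268,0],[0,0,-0.28],-1],
    [[0.766,-0.268,0],[0,0,-0.28],-1],
    [[0.766,-0.268,0],[0,0,-0.28],-1],
    [[0.766,-0.268,0],[0,0,-0.28],-1],
    [[0.766,-0.268,0],[0,0,-0.28],-1],
    [[0.766,-0.268,0],[0,0,-0.28],-1],
    [[0.997,-0.1,0.233],[0,0,-0.28],-1],
    [[0.997,-0.1,0.233],[0,0,-0.28],-1],
    [[0.997,-0.1,0.233],[0,0,-0.28],-1],
    [[0.997,-0.1,0.233],[0,0,-0.28],-1],
    [[0.997,-0.1,0.233],[0,0,-0.28],-1]
  ]
}}

```text
t: 1.9
ee_pos: [465.6, 34.9, 151.6]
orientation: [-2.398, -2.027, 0.004]
ft_force: [-1.0, 0.2, -0.1]
width: 0.8
grasp_force: 0.0
```

Run:
```python
from h import *
import pickle
w=snap('wrist','w1.png');pickle.dump(w,open('w1.pkl','wb'));o=get_obs();print(o['ee_pos'],o['orientation'],o['width'],o['ft_force'])
```

```text
[465.2147444   34.6323472  152.40788056] [-2.39892664 -2.02663445  0.00283892] 0.43501379772223364 [-0.44482478 -0.81748546  1.30864825]
```

View pics/w1.png

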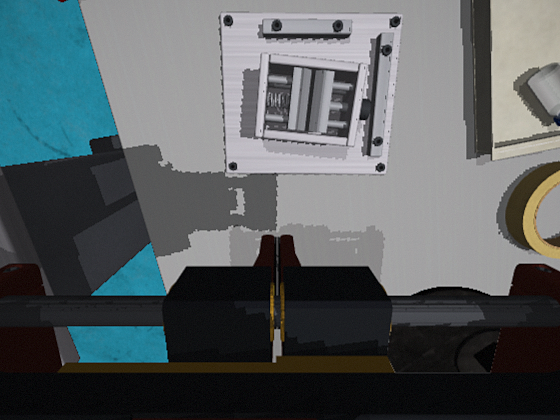

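Wrist view: plate corners are at (222,13), (402,13), (388,173) and (227,173). The cell rim is at (262,54), (367,65), (356,146) and (257,137), with the knob at (367,109) on the fence side and the stops at top and right.

```bash
cat >> h.py <<'E'
def quad(im,px,z):  # order: (-x+y),( +x+y),(+x-y),(-x-y) in body frame
    P=np.array([ray(im,p,z) for p in px]);a,b,c,d=P
    ex=(b+c-a-d);ey=(a+b-c-d)
    return P.mean(0),np.arctan2(ex[1],ex[0]),np.arctan2(-ey[0],ey[1]),np.linalg.norm(ex)/2,np.linalg.norm(ey)/2
E
python3 - <<'E'
from h import *
import pickle
w=pickle.load(open('w1.pkl','rb'))
F=quad(w,[(222,13),(402,13),(388,173),(227,173)],8);K=quad(w,[(262,54),(367,65),(356,146),(257,137)],66)
print(F);print(K)
a=np.mean(F[1:3]);d=(K[0]-F[0]);print(a,np.cos(a)*d[0]+np.sin(a)*d[1],-np.sin(a)*d[0]+np.cos(a)*d[1])
E
```

```text
(array([512.55785402, 129.36506385,   8.        ]), np.float64(-0.16734384299883984), np.float64(-0.16749100647865484), np.float64(167.29669897114573), np.float64(147.50693739834873))
(array([506.17856157, 122.13894302,  66.        ]), np.float64(-0.25883407651202683), np.float64(-0.24053358335494593), np.float64(82.0879619516842), np.float64(61.9558054966812))
-0.16741742473874732 -5.085964709480612 -8.18811072565826
```

Call:
{"fn": "step_arm", "kwargs": {
  "deltas": [
    [[0.113,0.087,0],[0,0,0],-1],
    [[0.113,0.087,0],[0,0,0],-1],
    [[0.113,0.087,0.3],[0,0,0],-1],
    [[0.113,0.087,0.3],[0,0,0],-1],
    [[0.113,0.087,0.4],[0,0,0],-1],
    [[0.113,0.087,0.447],[0,0,0],-1],
    [[0.113,0.087,0.447],[0,0,0],-1],
    [[0.113,0.087,0.447],[0,0,0],-1]
  ]
}}

```text
t: 2.62
ee_pos: [497.0, 63.4, 19.4]
orientation: [-2.401, -2.026, 0.001]
ft_force: [-0.5, 1.2, 0.5]
width: 0.4
grasp_force: 0.0
```

Call:
{"fn": "step_arm", "kwargs": {
  "deltas": [
    [[0.02,0,0],[0,0,0],-1],
    [[0.035,0,0],[0,0,0],-1],
    [[0.045,0,0],[0,0,0],-1],
    [[0.055,0,0],[0,0,0],-1],
    [[0.065,0,0],[0,0,0],-1],
    [[0.075,0,0],[0,0,0],-1],
    [[0.085,0,0],[0,0,0],-1],
    [[0.095,0,0],[0,0,0],-1],
    [[0.105,0,0],[0,0,0],-1],
    [[0.115,0,0],[0,0,0],-1],
    [[0.125,0,0],[0,0,0],-1],
    [[0.135,0,0],[0,0,0],-1],
    [[0.14,0,0],[0,0,0],-1],
    [[0.14,0,0],[0,0,0],-1]
  ]
}}

```text
t: 3.78
ee_pos: [504.2, 106.0, 18.5]
orientation: [-2.399, -2.027, 0.0]
ft_force: [-0.1, 0.9, 0.2]
width: 0.1
grasp_force: 0.3
```

Call:
{"fn": "step_arm", "kwargs": {
  "deltas": [
    [[0.005,0,0],[0,0,0],-1],
    [[0.01,0,0],[0,0,0],-1],
    [[0.01,0,0],[0,0,0],-1]
  ]
}}

```text
t: 4.03
ee_pos: [504.0, 108.0, 18.5]
orientation: [-2.399, -2.027, 0.003]
ft_force: [-2.9, -7.6, 5.1]
width: 0.3
grasp_force: 3.9
```

Run:
```python
from h import *
import pickle
w=snap('wrist','w2.png');pickle.dump(w,open('w2.pkl','wb'));t=snap('top')['pixels'][:,:,::-1];s=snap('scene')['pixels'][:,:,::-1]
a=cv2.resize(t[185:265,240:320],(400,400));b=cv2.resize(s[190:290,225:350],(400,320));b=np.vstack([b,np.zeros((80,400,3),np.uint8)])
cv2.imwrite('pics/p2.png',np.hstack([a,b]))
```

```text
(no output)
```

View pics/w2.png

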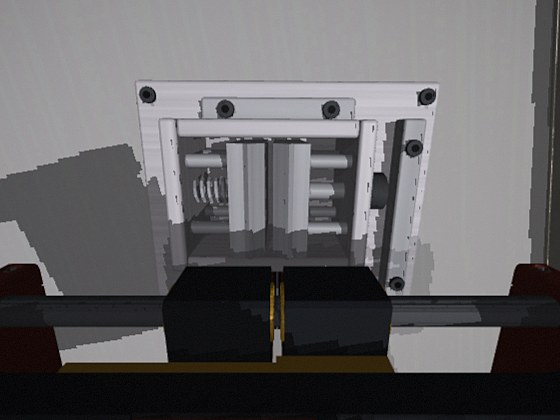

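The wrist view shows the cell square to the fixture. Its upper wall, at row about 120, is close to the side stop at (280,108), and the knob at (378,190) is about 20 mm short of the fence. I'll push slightly more and watch the force.

Call:
{"fn": "step_arm", "kwargs": {
  "deltas": [
    [[0.005,0,0],[0,0,0],-1],
    [[0.01,0,0],[0,0,0],-1],
    [[0.01,0,0],[0,0,0],-1]
  ]
}}

```text
t: 4.43
ee_pos: [504.0, 108.2, 18.8]
orientation: [2.398, 2.028, -0.008]
ft_force: [-4.1, -27.5, 11.7]
width: 0.2
grasp_force: 14.2
```

Call:
{"fn": "step_arm", "kwargs": {
  "deltas": [
    [[-0.03,0,0],[0,0,0],-1],
    [[-0.06,0,0],[0,0,0],-1],
    [[-0.06,0,-0.14],[0,0,0],-1],
    [[-0.06,0,-0.27],[0,0,0],-1],
    [[-0.06,-0.1,-0.27],[0,0,0],-1],
    [[0,-0.2,-0.27],[0,0,0],-1],
    [[0.1,-0.253,-0.27],[0,0,0],-1],
    [[0.133,-0.253,-0.27],[0,0,0],-1],
    [[0.133,-0.253,-0.14],[0,0,0],-1],
    [[0.133,-0.253,0],[0,0,0],-1],
    [[0.133,-0.253,0],[0,0,0],-1],
    [[0.133,-0.253,0],[0,0,0],-1]
  ]
}}

```text
t: 5.43
ee_pos: [435.3, 162.8, 16.7]
orientation: [-2.398, -2.026, 0.01]
ft_force: [-0.2, -0.4, 0.6]
width: 0.4
grasp_force: 0.0
```

Call:
{"fn": "step_arm", "kwargs": {
  "deltas": [
    [[0,0.025,0],[0,0,0],-1],
    [[0,0.04,0],[0,0,0],-1],
    [[0,0.052,0],[0,0,0],-1],
    [[0,0.064,0],[0,0,0],-1],
    [[0,0.076,0],[0,0,0],-1],
    [[0,0.088,0],[0,0,0],-1],
    [[0,0.1,0],[0,0,0],-1],
    [[0,0.112,0],[0,0,0],-1],
    [[0,0.122,0],[0,0,0],-1],
    [[0,0.132,0],[0,0,0],-1],
    [[0,0.14,0],[0,0,0],-1],
    [[0,0.14,0],[0,0,0],-1]
  ]
}}

```text
t: 6.43
ee_pos: [479.1, 156.3, 20.4]
orientation: [2.4, 2.026, 0.002]
ft_force: [-3.7, -0.6, 3.4]
width: 0.6
grasp_force: 2.0
```

Call:
{"fn": "step_arm", "kwargs": {
  "deltas": [
    [[0,0.007,0],[0,0,0],-1],
    [[0,0.014,0],[0,0,0],-1],
    [[0,0.014,0],[0,0,0],-1]
  ]
}}

```text
t: 6.68
ee_pos: [481.9, 155.6, 19.9]
orientation: [-2.4, -2.026, 0.002]
ft_force: [-8.1, 2.0, 9.0]
width: 0.5
grasp_force: 4.6
```

Call:
{"fn": "step_arm", "kwargs": {
  "deltas": [
    [[0,0.005,0],[0,0,0],-1],
    [[0,0.01,0],[0,0,0],-1],
    [[0,0.01,0],[0,0,0],-1]
  ]
}}

```text
t: 6.93
ee_pos: [481.8, 155.5, 19.9]
orientation: [-2.397, -2.024, 0.008]
ft_force: [-19.2, 9.6, 18.6]
width: 0.2
grasp_force: 11.2
```

Call:
{"fn": "step_arm", "kwargs": {
  "deltas": [
    [[0,0.005,0],[0,0,0],-1],
    [[0,0.01,0],[0,0,0],-1],
    [[0,0.01,0],[0,0,0],-1]
  ]
}}

```text
t: 7.18
ee_pos: [481.7, 155.4, 19.9]
orientation: [-2.395, -2.021, 0.015]
ft_force: [-30.0, 15.2, 27.2]
width: 0.2
grasp_force: 17.7
```

Call:
{"fn": "step_arm", "kwargs": {
  "deltas": [
    [[0,-0.03,0],[0,0,0],-1],
    [[0,-0.1,0],[0,0,0],-1],
    [[0,-0.1,-0.14],[0,0,0],-1],
    [[0,-0.1,-0.28],[0,0,0],-1],
    [[0,-0.1,-0.42],[0,0,0],-1],
    [[-0.1,0.0,-0.5],[0,0,0],-1],
    [[-0.2,0.1,-0.5],[0,0,0],-1],
    [[-0.27,0.15,-0.5],[0,0,0],-1],
    [[-0.27,0.15,-0.5],[0,0,0],-1],
    [[-0.27,0.15,-0.5],[0,0,0],-1]
  ]
}}

```text
t: 8.02
ee_pos: [521.0, 65.9, 170.1]
orientation: [2.402, 2.022, 0.004]
ft_force: [0.3, 0.1, -0.5]
width: 0.5
grasp_force: 0.0
```

Run:
```python
from h import *
import pickle
w=snap('wrist','w3.png');o=get_obs();pickle.dump((w,o),open('w3.pkl','wb'));print(o['ee_pos'],o['orientation'],o['t'],o['ft_force'])
```

```text
[519.91036983  66.74161162 169.52607451] [2.40136384e+00 2.02437615e+00 2.20250681e-03] 8.0667 [-0.09860385 -0.47880315  0.1756927 ]
```

View pics/w3.png

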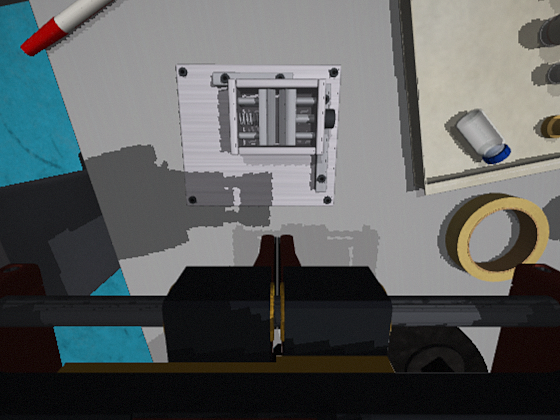

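The cell is square at the upper right, against both stops. Plate corners are (176,65), (341,65), (334,207), (184,207). The rim is at about (231,79), (327,80), (324,155), (230,154), and the slot line is at column 277.

Run:
```python
from h import *
import pickle
w,o=pickle.load(open('w3.pkl','rb'))
F=quad(w,[(176,65),(341,65),(334,207),(184,207)],8);K=quad(w,[(231,79),(327,80),(324,155),(230,154)],66)
print(F);print(K)
a=np.mean(F[1:3]);d=(K[0]-F[0]);print(a,np.cos(a)*d[0]+np.sin(a)*d[1],-np.sin(a)*d[0]+np.cos(a)*d[1])
g=cv2.cvtColor(w['pixels'],cv2.COLOR_RGB2GRAY)
for r in(100,115,130,140): print(r,g[r,255:300].tolist())
print(ray(w,(277,117),72))
t=snap('top');e=proj(t,(494,378,116));print(e)
hsv=cv2.cvtColor(t['pixels'],cv2.COLOR_RGB2HSV);print(hsv[225:240:2,172:196:2,2])
```

```text
(array([511.34586494, 128.60618571,   8.        ]), np.float64(-0.17134296055134715), np.float64(-0.18371729144079404), np.float64(170.1931833235204), np.float64(149.47192065859343))
(array([534.92976904, 145.76094767,  66.        ]), np.float64(-0.1811551179888116), np.float64(-0.19798662589498386), np.float64(82.91665629706439), np.float64(62.56556201762175))
-0.1775301259960706 20.1837180240923 21.050033661828092
100 [84, 92, 88, 101, 150, 161, 162, 163, 168, 167, 160, 89, 79, 127, 129, 127, 129, 131, 129, 137, 104, 72, 65, 57, 93, 100, 97, 99, 102, 95, 96, 120, 130, 145, 158, 163, 166, 167, 167, 166, 166, 144, 160, 170, 168]
115 [62, 75, 81, 55, 143, 164, 162, 164, 169, 166, 171, 111, 86, 119, 131, 127, 130, 134, 132, 140, 100, 73, 71, 60, 94, 100, 100, 101, 102, 98, 95, 123, 133, 145, 157, 162, 169, 169, 167, 170, 155, 119, 121, 134, 133]
130 [69, 70, 80, 94, 132, 156, 163, 164, 167, 164, 168, 120, 92, 118, 129, 130, 133, 137, 134, 141, 98, 68, 73, 54, 91, 103, 102, 101, 101, 100, 99, 128, 134, 150, 159, 164, 167, 169, 167, 176, 123, 75, 69, 72, 71]
140 [109, 81, 68, 63, 126, 156, 162, 161, 166, 164, 165, 132, 101, 110, 127, 130, 130, 135, 132, 141, 96, 67, 70, 50, 94, 103, 99, 101, 102, 100, 97, 130, 134, 149, 159, 163, 168, 167, 165, 177, 105, 61, 81, 90, 91]
[534.1608427  146.67154493  72.        ]
(np.float64(178.23416103170732), np.float64(232.18871838359726))
[[122 109  65  83  93  99 112 107 109 113  73 134]
 [104 102  61 101 113 113 112 113 113 110  86  36]
 [ 81  74  74  93  90  71 107 113 106 105 109  45]
 [ 71  67  70  65  65  65  55  75  97  97  97  52]
 [ 64  69  68  75  65  70  60  67 103 102 100  57]
 [ 60  62  66  66  64  64  68  62 105 108 115  69]
 [112  74  63  64  67  71  81  76 115 119 118  69]
 [112 116  82  79  82  81  86  82 114 116 117  80]]
```

Call:
{"fn": "step_arm", "kwargs": {
  "deltas": [
    [[0.1,-0.03,-0.2],[0,0,-0.113],0],
    [[0.819,-0.226,-0.2],[0,0,-0.113],0],
    [[0.819,-0.226,-0.2],[0,0,-0.113],0],
    [[0.819,-0.226,-0.2],[0,0,-0.113],0],
    [[0.819,-0.226,-0.2],[0,0,-0.113],0],
    [[0.819,-0.226,-0.2],[0,0,-0.113],0],
    [[0.819,-0.226,-0.2],[0,0,-0.113],0],
    [[0.819,-0.226,-0.2],[0,0,-0.113],0],
    [[0.819,-0.226,-0.2],[0,0,-0.113],0],
    [[0.819,-0.226,-0.2],[0,0,-0.113],0]
  ]
}}

```text
t: 8.95
ee_pos: [492.6, 320.9, 228.2]
orientation: [-2.218, -2.225, 0.002]
ft_force: [-0.4, 0.1, -1.0]
width: 43.7
grasp_force: 0.0
```

Run:
```python
from h import *
import pickle
w=snap('wrist','w4.png');o=get_obs();pickle.dump((w,o),open('w4.pkl','wb'));print(o['ee_pos'],o['orientation'],o['t'],o['width'])
```

```text
[492.96485061 320.21914458 228.26068022] [-2.21927341e+00 -2.22351730e+00  2.08574162e-03] 9.0 43.80005883154711
```

View pics/w4.png

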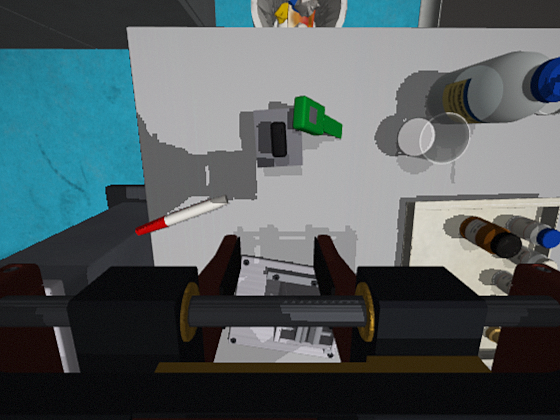

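The black handle is at (279,138) in the grey holder. The green look-alike is at (318,116), the beaker at (435,137) and the pen at (190,213).

Run:
```python
from h import *
import pickle
w,o=pickle.load(open('w4.pkl','rb'))
g=w['pixels'].max(2)
m=(g<45).astype(np.uint8);n,l,s,c=cv2.connectedComponentsWithStats(m[90:190,240:310])
for i in range(1,n):
    if s[i,4]>60: 
        p=np.argwhere(l==i)[:,::-1]+[240,90];print(s[i],c[i]+[240,90],cv2.minAreaRect(p.astype(np.float32)))
print(g[120:160:3,266:294])
cv2.imwrite('pics/c4.png',cv2.resize(w['pixels'][90:190,230:350,::-1],(720,600),interpolation=cv2.INTER_CUBIC))
```

```text
[ 30  32  17  35 529] [278.07561437 138.93194707] ((278.0276184082031, 139.02487182617188), (34.53115463256836, 15.399738311767578), 86.98721313476562)
[[125 123 123 124 123 121 122 125 125 129 128 125 130 127 127 127 125 125
  124 124 127  81  57  62  62  67  55  63]
 [ 59  60  63  62  59  41  11   5  11  12  13  14  11  11  11  14  12   3
   17 110 136  82  58  63  61  67  45  76]
 [ 64  63  65  68  36   9  20  24  25  26  25  29  29  26  27  30  34  20
   10  40 121  84  60  59  64  69  41  67]
 [ 61  62  61  65  42  15  15  23  26  25  26  27  27  29  27  15  24  24
   14  43 116 109 100  97  98 103  87  80]
 [ 60  62  64  66  42  14  15  24  25  24  24  28  29  27  28  18  26  26
   11  16 109 126 120 119 122 121 105  96]
 [ 62  63  66  66  45  19  13  20  18  21  23  27  25  27  27  31  28  25
   17   2  97 124 120 119 118 119 121 120]
 [ 61  60  63  64  53  27   9  19  20  23  25  24  23  27  26  28  30  28
   18   1  87 122 121 121 122 120 119 119]
 [ 62  63  63  62  67  32   8  16  22  26  20  24  28  26  26  30  25  28
   19   7  57 116 122 118 119 119 118 119]
 [ 63  62  60  63  67  34  12  13  20  26  25  26  26  22  30  27  26  27
   23   9  42 112 123 118 119 118 119 118]
 [ 60  62  61  63  65  41  17   6  21  26  22  24  23  23  23  27  28  25
   24   9  30 109 123 122 118 118 118 117]
 [ 61  61  58  61  67  40  14  12  17  26  21  24  24  24  26  25  28  30
   23  12  34 108 122 118 117 119 117 116]
 [ 95  97  96  99 101  81  31   6  15  19  23  21  26  24  25  29  32  29
   24  13  10 107 126 119 118 115 116 117]
 [118 117 118 118 116 123 111  56  17   5   4   0   1   0  11  12  11  25
   25  70 100  98  96 112 118 119 116 118]
 [ 55  57  52  52  54  56  54  50  88 100  99 101  99  96 103  98  97  99
   99  98  98  96  99 113 120 115 119 118]]
```

View pics/c4.png

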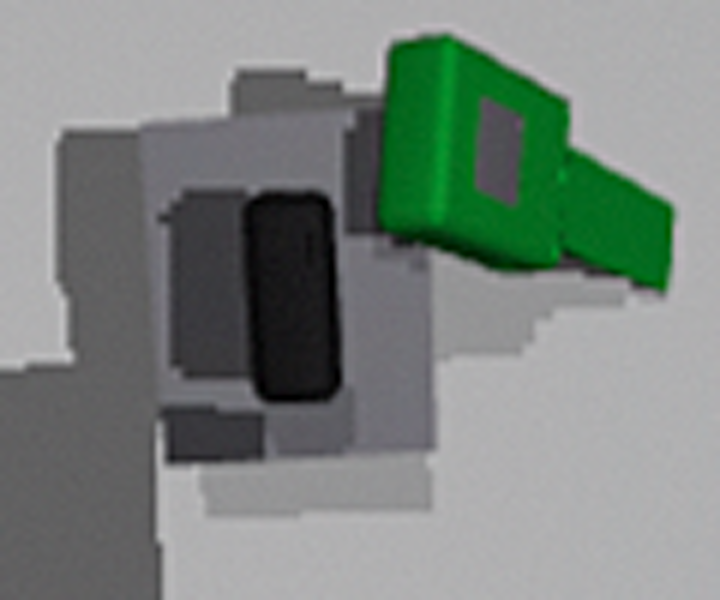

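Run:
```python
from h import *
import pickle
w,o=pickle.load(open('w4.pkl','rb'))
print(ray(w,(278.8,138.8),116), ray(w,(294,100),116),ray(w,(293.5,130),116), ray(w,(294,110),90))
print(quad(w,[(271.5,122.5),(285,122.5),(287,156),(273,156)],116))
P=[(253.5,110.8),None,(302.5,165),(257,166.5)];print([ray(w,p,70) for p in P if p])
```

```text
[493.01081859 384.21948252 116.        ] [506.29518431 417.69831433 116.        ] [506.32425795 392.04534282 116.        ] [507.8957725  410.84221596  90.        ]
(array([493.32342951, 383.59958678, 116.        ]), np.float64(0.003352264880798415), np.float64(0.05900886291789655), np.float64(12.598262300040815), np.float64(29.927523436592114))
[array([466.75012121, 411.10023876,  70.        ]), array([519.3848008 , 354.91642557,  70.        ]), array([469.56017515, 353.10965942,  70.        ])]
```

Run:
```python
from h import *
import pickle
w,o=pickle.load(open('w4.pkl','rb'));d=pickle.load(open('d0.pkl','rb'));d['w']=w
def tri(q):
    A=0;B=0;L=[]
    for n,uv in q:
        im=d[n];c=np.array(im['T'])[:3,3];p=ray(im,uv,0);u=(p-c)/np.linalg.norm(p-c);M=np.eye(3)-np.outer(u,u);A=A+M;B=B+M@c;L.append((M,c))
    x=np.linalg.solve(A,B);return x.round(0),[np.linalg.norm(M@(x-c)).round(1) for M,c in L]
for a in[(308,115),(335,127)]:
  for b in[(174,203),(184,210)]:
    for s in[(241,157),(244,188)]:
      print(a,b,s,tri([('w',a),('top',b),('scene',s)]))
def green(im):
    p=im['pixels'].astype(int);m=(p[:,:,1]>60)&(p[:,:,1]>2*p[:,:,0])&(p[:,:,1]>2*p[:,:,2]);q=np.argwhere(m)[:,::-1];return q.min(0),q.max(0),q.mean(0),len(q)
for n in d: print(n,green(d[n]))
```

```text
(308, 115) (174, 203) (241, 157) (array([551., 392., 110.]), [np.float64(33.7), np.float64(18.4), np.float64(15.8)])
(308, 115) (174, 203) (244, 188) (array([565., 405.,  13.]), [np.float64(36.0), np.float64(26.8), np.float64(13.7)])
(308, 115) (184, 210) (241, 157) (array([542., 381., 112.]), [np.float64(33.5), np.float64(18.7), np.float64(17.8)])
(308, 115) (184, 210) (244, 188) (array([556., 393.,  16.]), [np.float64(31.6), np.float64(16.9), np.float64(14.7)])
(335, 127) (174, 203) (241, 157) (array([561., 390., 106.]), [np.float64(15.4), np.float64(9.1), np.float64(6.4)])
(335, 127) (174, 203) (244, 188) (array([578., 402.,  10.]), [np.float64(15.2), np.float64(17.0), np.float64(3.2)])
(335, 127) (184, 210) (241, 157) (array([552., 378., 109.]), [np.float64(17.7), np.float64(14.8), np.float64(9.5)])
(335, 127) (184, 210) (244, 188) (array([569., 390.,  13.]), [np.float64(7.6), np.float64(5.9), np.float64(2.9)])
scene (array([238, 155]), array([245, 174]), array([242.09302326, 163.58139535]), 86)
top (array([168, 201]), array([179, 207]), array([173.59649123, 203.98245614]), 57)
w (array([293,  96]), array([341, 137]), array([314.07227813, 118.13906679]), 1093)
```

Run:
```python
from h import *
t=snap('top');s=snap('scene');o=get_obs()
for im in(t,s):
    p=im['pixels'].astype(int);m=(p[:,:,1]>60)&(p[:,:,1]>2*p[:,:,0])&(p[:,:,1]>2*p[:,:,2]);q=np.argwhere(m)[:,::-1];print(q.min(0),q.max(0),q.mean(0),len(q)) if len(q) else print('none')
a=cv2.resize(t['pixels'][150:260,140:250,::-1],(400,400));b=cv2.resize(s['pixels'][135:235,180:280,::-1],(400,400))
cv2.imwrite('pics/ts.png',np.hstack([a,b]))
```

```text
none
[222 167] [243 189] [229.38461538 175.33846154] 65
```

View pics/ts.png

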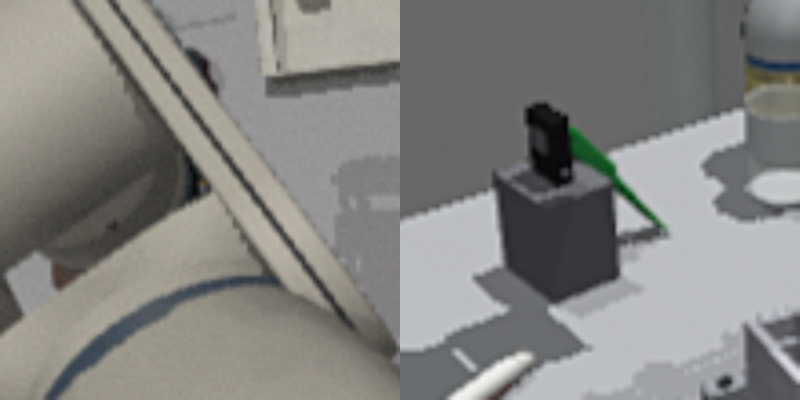

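Those views show that the green look-alike has fallen on its own and now leans on the holder's far-left corner, behind the black handle. I'll grasp the black handle about 9 mm toward its right (−y) end, with the fingers only partly open, so they stay clear of it.

Call:
{"fn": "step_arm", "kwargs": {
  "deltas": [
    [[0.183,0.002,0],[0,0,-0.033],-0.35],
    [[0.183,0.002,0.1],[0,0,-0.033],-0.35],
    [[0.183,0.002,0.2],[0,0,-0.033],-0.35],
    [[0.183,0.002,0.26],[0,0,-0.033],-0.35],
    [[0.183,0.002,0.26],[0,0,-0.033],-0.35],
    [[0.183,0.002,0.26],[0,0,-0.033],-0.35]
  ]
}}

```text
t: 9.6
ee_pos: [494.1, 374.6, 150.0]
orientation: [-2.165, -2.276, 0.004]
ft_force: [0.4, -0.3, 0.6]
width: 28.6
grasp_force: 0.0
```

Run:
```python
from h import *
w=snap('wrist','w5.png');o=get_obs();print(o['ee_pos'],o['orientation'],o['t'],o['width'])
p=w['pixels'].astype(int);print(proj(w,(493.2,383.9,116)),proj(w,o['ee_pos']))
m=(p.max(2)<45).astype(np.uint8);n,l,s,c=cv2.connectedComponentsWithStats(m[:260])
for i in range(1,n):
    if s[i,4]>150: 
        q=np.argwhere(l==i)[:,::-1];R=cv2.minAreaRect(q.astype(np.float32));print(s[i],R,ray(w,R[0],116))
m=(p[:,:,1]>60)&(p[:,:,1]>2*p[:,:,0])&(p[:,:,1]>2*p[:,:,2]);q=np.argwhere(m)[:,::-1];print(q.min(0),q.max(0),q.mean(0),len(q))
cv2.imwrite('pics/c5.png',cv2.resize(w['pixels'][80:300,180:400,::-1],(600,600)))
```

```text
[494.96340464 375.20130017 151.36361932] [2.16544906e+00 2.27591195e+00 4.57000071e-04] 9.65 28.249072947969218
(np.float64(277.86356924533874), np.float64(221.2067380475635)) (np.float64(280.20257109441656), np.float64(253.48353483424773))
[   0    0  175   50 3098] ((86.99998474121094, 24.499996185302734), (173.99996948242188, 48.99999237060547), 0.0) [373.68713389 500.74067888 116.        ]
[  0  16  79  34 999] ((34.05769729614258, 44.45718002319336), (84.6906509399414, 27.02263832092285), 22.456937789916992) [340.41809554 488.42158398 116.        ]
[510 149  22  51 342] ((518.7822265625, 174.73048400878906), (51.45816421508789, 17.469629287719727), 82.03038787841797) [653.71973421 424.88771244 116.        ]
[248 162  52   9 396] ((273.5, 166.0), (8.0, 51.0), 90.0) [488.31565425 422.49664247 116.        ]
[ 228  187   61   73 1582] ((266.3934326171875, 230.35520935058594), (41.18803787231445, 90.1021499633789), 33.4078254699707) [485.40314228 376.67493404 116.        ]
[ 92 195  22  28 444] ((102.42073822021484, 207.7865753173828), (26.39313507080078, 19.877676010131836), 83.6598129272461) [370.68320192 387.56144246 116.        ]
[298 230  28  30 505] ((311.30206298828125, 244.98231506347656), (31.34319305419922, 24.057086944580078), 82.56858825683594) [518.18098983 367.14973226 116.        ]
[297  50] [353 200] [321.54303709 178.96361092] 1429
```

View pics/c5.png

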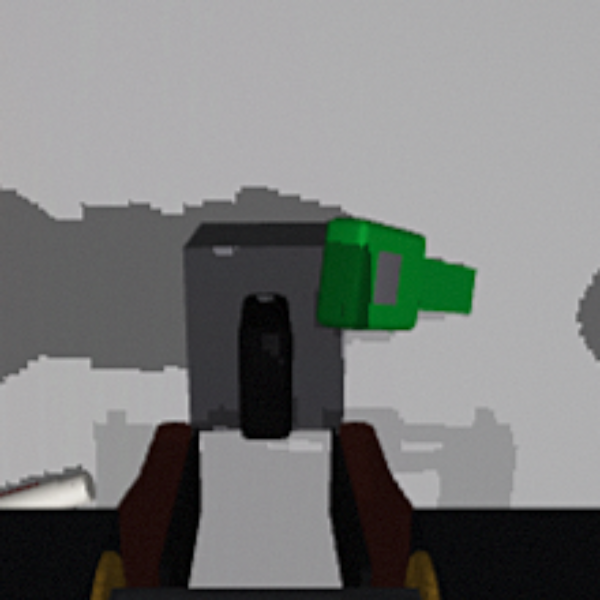

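The black handle is centred between the fingers, at (277,221) in the full image. The green one stays right and beyond at (320,180), clear of the right finger, so I can descend.

Call:
{"fn": "step_arm", "kwargs": {
  "deltas": [
    [[0,-0.003,0.06],[0,0,0],-0.35],
    [[0,-0.003,0.12],[0,0,0],-0.35],
    [[0,-0.003,0.18],[0,0,0],-0.35],
    [[0,-0.003,0.22],[0,0,0],-0.35],
    [[0,-0.003,0.242],[0,0,0],-0.35],
    [[0,-0.003,0.242],[0,0,0],-0.35],
    [[0,-0.003,0.242],[0,0,0],-0.35]
  ]
}}

```text
t: 10.23
ee_pos: [494.0, 376.0, 78.9]
orientation: [2.164, 2.277, 0.002]
ft_force: [-0.6, -0.9, 0.2]
width: 28.4
grasp_force: 0.0
```

Call:
{"fn": "step_arm", "kwargs": {
  "deltas": [
    [[0,0,0],[0,0,0],-0.6],
    [[0,0,0],[0,0,0],-1],
    [[0,0,0],[0,0,0],-1],
    [[0,0,0],[0,0,0],-1],
    [[0,0,0],[0,0,0],-1],
    [[0,0,0],[0,0,0],-1]
  ]
}}

```text
t: 10.73
ee_pos: [493.9, 376.2, 79.0]
orientation: [2.164, 2.277, 0.002]
ft_force: [0.4, -0.6, 6.7]
width: 13.8
grasp_force: 30.0
```

Call:
{"fn": "step_arm", "kwargs": {
  "deltas": [
    [[0,0,-0.03],[0,0,0],-1],
    [[0,0,-0.08],[0,0,0],-1],
    [[0,0,-0.13],[0,0,0],-1],
    [[0,0,-0.18],[0,0,0],-1],
    [[0,0,-0.23],[0,0,0],-1],
    [[0,0,-0.28],[0,0,0],-1],
    [[0,0,-0.333],[0,0,0],-1],
    [[0,0,-0.333],[0,0,0],-1],
    [[0,0,-0.333],[0,0,0],-1]
  ]
}}

```text
t: 11.48
ee_pos: [493.7, 376.0, 178.8]
orientation: [2.164, 2.277, 0.003]
ft_force: [-0.1, 0.3, -1.1]
width: 13.9
grasp_force: 30.0
```

Call:
{"fn": "step_arm", "kwargs": {
  "deltas": [
    [[-0.05,0,0],[0,0,0.02],-1],
    [[-0.13,0.01,0],[0,0,0.04],-1],
    [[-0.22,0.02,0],[0,0,0.06],-1],
    [[-0.31,0.03,0],[0,0,0.08],-1],
    [[-0.4,0.04,0],[0,0,0.1],-1],
    [[-0.49,0.05,0],[0,0,0.12],-1],
    [[-0.58,0.06,0],[0,0,0.148],-1],
    [[-0.66,0.075,0],[0,0,0.148],-1],
    [[-0.73,0.085,0.02],[0,0,0.148],-1],
    [[-0.78,0.09,0.047],[0,0,0.148],-1],
    [[-0.797,0.09,0.047],[0,0,0.148],-1],
    [[-0.797,0.09,0.047],[0,0,0.148],-1],
    [[-0.797,0.09,0.047],[0,0,0.148],-1]
  ]
}}

```text
t: 12.57
ee_pos: [532.1, 138.2, 163.5]
orientation: [-2.404, -2.022, 0.001]
ft_force: [0.5, -0.7, -0.9]
width: 14.2
grasp_force: 30.0
```

Run:
```python
from h import *
w=snap('wrist','w6.png');o=get_obs();print(o['ee_pos'],o['orientation'],o['t'],o['width'],o['ft_force'])
g=cv2.cvtColor(w['pixels'],cv2.COLOR_RGB2GRAY)
a=1.4
ey=np.array([.169,.986,0]);ex=np.array([.986,-.169,0]);S=np.array([534.1,146.5,72])
for k in(-23,0,23): print('slot',k,np.round(proj(w,S+k*ey),1))
tip=o['ee_pos']+8*ey-[0,0,71]
for k in(-9,9): print('tip',np.round(proj(w,tip+k*ey),1), 'handlebottom',np.round(proj(w,tip+k*ey+[0,0,62]),1))
r0=int(proj(w,S+12*ey)[1])
for r in range(r0-36,r0+50,5): print(r,g[r,252:308].tolist())
```

```text
[532.31220421 138.75941948 163.76067202] [-2.40303452e+00 -2.02303692e+00  3.69784186e-04] 12.6167 13.60893408481441 [-0.85711514 -1.00101393 -0.40140911]
slot -23 [279.  226.7]
slot 0 [279.  202.3]
slot 23 [278.9 176.8]
tip [278.6 218.7] handlebottom [279.1 248. ]
tip [278.6 197.7] handlebottom [279.1 220.7]
153 [170, 170, 167, 169, 169, 170, 169, 170, 171, 169, 170, 169, 170, 171, 168, 170, 169, 171, 170, 170, 169, 168, 172, 172, 180, 112, 53, 60, 45, 28, 22, 44, 44, 46, 159, 177, 169, 168, 170, 171, 173, 160, 152, 191, 202, 198, 198, 199, 197, 198, 198, 199, 197, 200, 198, 199]
158 [165, 166, 168, 165, 169, 168, 169, 169, 168, 168, 169, 170, 170, 169, 171, 169, 168, 170, 168, 170, 169, 167, 169, 170, 171, 178, 121, 55, 48, 69, 80, 82, 113, 166, 176, 170, 169, 169, 169, 173, 151, 162, 138, 193, 211, 209, 208, 208, 208, 208, 207, 207, 209, 209, 209, 208]
163 [60, 57, 60, 57, 62, 59, 57, 60, 57, 58, 56, 58, 62, 62, 59, 61, 60, 62, 60, 60, 60, 58, 59, 61, 62, 61, 58, 62, 62, 61, 60, 62, 63, 60, 60, 61, 60, 61, 58, 62, 60, 60, 57, 59, 60, 61, 60, 62, 61, 62, 59, 58, 62, 58, 59, 59]
168
[... 2866 characters left out ...]
55, 54, 59, 57, 57, 59, 60, 64, 62]
228 [178, 181, 179, 180, 183, 166, 114, 89, 96, 97, 99, 109, 48, 0, 5, 9, 4, 5, 7, 7, 4, 8, 0, 9, 3, 5, 11, 3, 2, 6, 1, 6, 3, 4, 4, 4, 0, 0, 63, 75, 73, 71, 67, 102, 155, 165, 163, 161, 161, 163, 161, 161, 161, 161, 160, 159]
233 [132, 130, 161, 144, 136, 139, 142, 140, 136, 136, 144, 74, 7, 0, 4, 1, 1, 5, 2, 6, 3, 1, 5, 7, 6, 6, 8, 5, 6, 10, 6, 3, 5, 6, 3, 2, 3, 0, 43, 121, 134, 135, 134, 134, 153, 157, 159, 156, 156, 153, 148, 149, 146, 147, 143, 144]
238 [18, 19, 19, 19, 22, 21, 19, 15, 15, 19, 41, 24, 1, 0, 6, 3, 5, 12, 8, 4, 7, 7, 3, 7, 4, 7, 1, 7, 10, 10, 4, 1, 8, 5, 9, 2, 6, 1, 0, 58, 37, 12, 17, 18, 18, 20, 18, 21, 19, 18, 17, 9, 46, 146, 164, 157]
```

Call:
{"fn": "step_arm", "kwargs": {
  "deltas": [
    [[0,0.005,0.02],[0,0,0],-1],
    [[0,0.005,0.04],[0,0,0],-1],
    [[0,0.005,0.06],[0,0,0],-1],
    [[0,0.005,0.078],[0,0,0],-1],
    [[0,0.005,0.078],[0,0,0],-1],
    [[0,0.005,0.078],[0,0,0],-1]
  ]
}}

```text
t: 13.12
ee_pos: [533.6, 138.3, 139.9]
orientation: [-2.402, -2.024, 0.002]
ft_force: [0.4, 0.1, -1.0]
width: 14.1
grasp_force: 30.0
```

Call:
{"fn": "step_arm", "kwargs": {
  "deltas": [
    [[0,0,0.006],[0,0,0],-1],
    [[0,0,0.012],[0,0,0],-1],
    [[0,0,0.018],[0,0,0],-1],
    [[0,0,0.018],[0,0,0],-1]
  ]
}}

```text
t: 13.45
ee_pos: [533.9, 138.0, 134.8]
orientation: [-2.403, -2.023, 0.0]
ft_force: [0.6, -0.1, -1.5]
width: 13.5
grasp_force: 30.0
```

Call:
{"fn": "step_arm", "kwargs": {
  "deltas": [
    [[0,0,0.005],[0,0,0],-1],
    [[0,0,0.01],[0,0,0],-1],
    [[0,0,0.015],[0,0,0],-1],
    [[0,0,0.015],[0,0,0],-1]
  ]
}}

```text
t: 13.78
ee_pos: [533.8, 138.0, 130.3]
orientation: [-2.403, -2.023, 0.001]
ft_force: [0.3, -1.1, -1.4]
width: 13.8
grasp_force: 30.0
```

Call:
{"fn": "step_arm", "kwargs": {
  "deltas": [
    [[0,0,0.004],[0,0,0],-1],
    [[0,0,0.008],[0,0,0],-1],
    [[0,0,0.008],[0,0,0],-1]
  ]
}}

```text
t: 14.03
ee_pos: [533.9, 138.1, 128.0]
orientation: [-2.403, -2.024, 0.0]
ft_force: [0.1, 0.1, -2.3]
width: 13.7
grasp_force: 30.0
```

Call:
{"fn": "step_arm", "kwargs": {
  "deltas": [
    [[0,0,0.004],[0,0,0],-1],
    [[0,0,0.007],[0,0,0],-1],
    [[0,0,0.007],[0,0,0],-1]
  ]
}}

```text
t: 14.28
ee_pos: [533.9, 138.1, 125.9]
orientation: [-2.403, -2.024, 0.0]
ft_force: [-0.6, 0.3, -1.2]
width: 14.1
grasp_force: 30.0
```

Call:
{"fn": "step_arm", "kwargs": {
  "deltas": [
    [[0,0,0.004],[0,0,0],-1],
    [[0,0,0.007],[0,0,0],-1],
    [[0,0,0.007],[0,0,0],-1]
  ]
}}

```text
t: 14.53
ee_pos: [533.9, 138.1, 123.8]
orientation: [-2.403, -2.023, 0.0]
ft_force: [-0.6, -0.1, -1.4]
width: 14.1
grasp_force: 30.0
```

Call:
{"fn": "step_arm", "kwargs": {
  "deltas": [
    [[0,0,0.004],[0,0,0],-1],
    [[0,0,0.007],[0,0,0],-1],
    [[0,0,0.007],[0,0,0],-1]
  ]
}}

```text
t: 14.78
ee_pos: [533.9, 138.1, 121.7]
orientation: [-2.403, -2.024, 0.0]
ft_force: [-0.5, 0.3, -0.9]
width: 13.9
grasp_force: 30.0
```

Call:
{"fn": "step_arm", "kwargs": {
  "deltas": [
    [[0,0,0.004],[0,0,0],-1],
    [[0,0,0.007],[0,0,0],-1],
    [[0,0,0.007],[0,0,0],-1]
  ]
}}

```text
t: 15.03
ee_pos: [534.0, 138.1, 119.6]
orientation: [-2.403, -2.024, 0.0]
ft_force: [0.3, 0.5, -1.7]
width: 13.6
grasp_force: 30.0
```

Call:
{"fn": "step_arm", "kwargs": {
  "deltas": [
    [[0,0,0.004],[0,0,0],-1],
    [[0,0,0.007],[0,0,0],-1],
    [[0,0,0.007],[0,0,0],-1]
  ]
}}

```text
t: 15.28
ee_pos: [534.0, 138.2, 117.7]
orientation: [-2.403, -2.024, -0.0]
ft_force: [-0.2, -0.1, 0.1]
width: 14.1
grasp_force: 30.0
```

Call:
{"fn": "step_arm", "kwargs": {
  "deltas": [
    [[0,0,0.004],[0,0,0],-1],
    [[0,0,0.007],[0,0,0],-1],
    [[0,0,0.007],[0,0,0],-1]
  ]
}}

```text
t: 15.53
ee_pos: [534.0, 138.2, 115.6]
orientation: [-2.403, -2.023, -0.0]
ft_force: [-2.0, 0.6, 3.4]
width: 13.6
grasp_force: 30.0
```

Call:
{"fn": "step_arm", "kwargs": {
  "deltas": [
    [[0,0,0.003],[0,0,0],-1],
    [[0,0,0.005],[0,0,0],-1],
    [[0,0,0.005],[0,0,0],-1]
  ]
}}

```text
t: 15.78
ee_pos: [533.9, 138.2, 114.2]
orientation: [-2.403, -2.023, 0.0]
ft_force: [-1.3, 0.9, 5.4]
width: 13.5
grasp_force: 30.0
```

Call:
{"fn": "step_arm", "kwargs": {
  "deltas": [
    [[0,0,0.002],[0,0,0],-1],
    [[0,0,0.004],[0,0,0],-1],
    [[0,0,0.004],[0,0,0],-1],
    [[0,0,0.004],[0,0,0],-1],
    [[0,0,0.004],[0,0,0],-1],
    [[0,0,0.004],[0,0,0],-1]
  ]
}}

```text
t: 16.28
ee_pos: [533.9, 138.2, 113.0]
orientation: [-2.403, -2.023, 0.0]
ft_force: [-2.9, 0.8, 5.4]
width: 13.5
grasp_force: 30.0
```

Call:
{"fn": "step_arm", "kwargs": {
  "deltas": [
    [[0,0,0],[0,0,0],-1],
    [[0,0,0],[0,0,0],-1],
    [[0,0,0],[0,0,0],-1],
    [[0,0,0],[0,0,0],-1],
    [[0,0,0],[0,0,0],-1],
    [[0,0,0],[0,0,0],-1]
  ]
}}

```text
t: 16.78
ee_pos: [533.9, 138.2, 113.0]
orientation: [-2.403, -2.023, 0.0]
ft_force: [-2.5, 0.7, 5.6]
width: 13.7
grasp_force: 30.0
```

Call:
{"fn": "step_arm", "kwargs": {
  "deltas": [
    [[0,-0.001,0],[0,0,0],-1],
    [[0,-0.001,0],[0,0,0],-1],
    [[0,-0.001,0],[0,0,0],-1],
    [[0,-0.001,0],[0,0,0],-1],
    [[0,-0.001,0],[0,0,0],-1],
    [[0,-0.001,0],[0,0,0],-1]
  ]
}}

```text
t: 17.28
ee_pos: [533.9, 138.2, 113.0]
orientation: [2.403, 2.024, 0.0]
ft_force: [-2.2, 0.7, 4.9]
width: 13.9
grasp_force: 30.0
```

Run:
```python
from h import *
F=[];
for _ in range(6):
    get_image('wrist') if _ else None; o=get_obs(); F.append(o['ft_force'])
print(np.mean(F,0),o['ee_pos'],o['t'],o['moment'])
```

```text
[-1.60710365  0.28774121  5.11779273] [533.87474316 138.19152377 113.00940429] 17.5333 [0.06894696 0.33956007 0.02871539]
```

```bash
python3 -c "
from workcell import *
print(close_job())"
```

```text
the job is handed in; nothing more can be done
None
```

I handed the job in at about 17.5 s. The interface returned no verdict, and I did not re-measure the cell after inserting the gauge. The cell was pushed home square against both stops. The black gauge is still held upright in the gap, with about 6 N of downward resistance and less than 3 N of sideways imbalance. The green look-alike toppled by itself against the holder, and I kept the fingers clear of it.

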